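# Present a roller at two inspection stations on a tilting chute

### The arm

A 7-joint arm with a two-finger parallel gripper is mounted at the origin on the work surface. World frame = base frame: x ahead of the robot, y to its left, z up, the work surface at z = 0. Lengths are in m, angles in rad, forces in N, time in s.
With the tool pointing down it reaches from about 0.4 to 0.9 m from the base axis. Payload 5.5 kg.
Tool frame: the origin (TCP) lies on the front face of the gripper's body, between the roots of the fingers; the fingertips stand 66 mm ahead of it and the grasp point (between the pads) lies 47 mm ahead of it (robot.tip_reach is the distance from the TCP to the fingertips, in m); z points along the fingers, y is the line along which they close (so a half turn about z gives the same grasp; the last joint's range is limited). The gripper opens to 92 mm and grips with 3 to 60 N. Pads are 19 mm wide; open, the fingers measure 130 mm over their backs; the gripper's body (75 mm by 190 mm) begins 47 mm behind the grasp point.
Start: joints at [1.382, 0.501, -0.427, 1.55, 0.221, 1.138, -0.21], TCP at [0.284, -0.585, 0.292] pointing down, gripper open.
Joint ranges: [-2.88, 2.88], [-0.31, 2.03], [-1.54, 1.56], [0.2, 2.42], [-1.41, 4.55], [0.19, 2.02], [-2.57, 2.57]. Speed limits (rad/s): [2.57, 2.57, 3.14, 3.14, 3.14, 3.14, 3.14].

### API

Orientations are given as a unit quaternion [x, y, z, w].
In Python, from bench import robot gives the robot as it stands. The module is installed in compiled form; this text tells all that it offers.
- The arm moves only by the tool servo_tool, never from a script. Its argument "motion" is one flat list of numbers, 5 for each row, row after row: the shift along the tool's x, y, z normalised to -1 to 1, where 1 is 10 cm, then the turn about the tool's z normalised to -1 to 1, where 1 is 60 degrees, then the opening, from 0 (shut) to 1 (fully open). In form: [tx, ty, tz, twist, jaw, tx, ty, tz, twist, jaw, ...]. A call has 1 to 12 rows; each row shifts and turns the commanded pose from where the row before left it, along the tool's axes as they then stand; what a row does not reach is not made up. A row lasts 1/10 s, in which the tool goes at most 50 mm and 8.59 degrees, less where a joint would pass 70% of its speed; a pose out of reach is approached as far as the arm can. A call with a number of a shift or a turn outside -1 to 1 is refused whole. A call with a gripper value outside its range is refused whole. The fingers move at their own pace and stop on an object; "squeeze" is the grip in N (left out, the last holds). Time passes only in rows, so rows that do not move let the fingers close. It gives the time, the measured TCP pose, the force, the opening and the grip force at its end, in the units of the state.
- robot.sense(): the state, without advancing time (a new reading comes with each control period).
- robot.capture(name): name is "side" or "top"; returns a dict with "color" (480x640x3 uint8, red, green, blue), "fx", "fy", "cx", "cy" (pixels), "pose" (4x4, takes a point from camera to world coordinates). Camera axes: x right, y down, z forward; pixel columns grow to the right and rows downward; lengths in m; the calibration is good to about 2 mm. A picture is of the moment at which its call begins. There is no depth.
- robot.finish_job(): hands the job in; it is judged then, once.
The state is a dict: "time": time; "q": joint angles; "joint_velocities": joint speeds; "joint_torque": joint torques, N m; "tool_pos": TCP position; "ee_rot": TCP orientation; "wrist_force": force on the tool from outside, world axes, zero at the start; "torque": the same for the moment, N m; "grip_width": finger opening in m; "gripper_force": force on a finger pad.
Only numpy, scipy, OpenCV 4.12 (cv2) and the standard library are available. Lean on these libraries where they do the work, as an engineer would, in place of code of your own. Each camera call takes 0.05 s, during which the arm holds its last target. There are 200 camera calls.

### The job

Take hold of the handle bar at the end of the hinged chute and, by tilting the chute only, roll the aluminium roller under the ring lamp and keep it standing still there, centred under the ring, for 3 seconds. Then roll it to the pointed stem of the dial gauge and keep it standing still right below the tip for 3 seconds; finish there while still gripping the handle, with the roller staying put. Keep it below 0.4 m/s all the time, do not touch the roller itself, and do not shove the blue bin or the steel dish about.

Things in the scene. Friction and masses are not known exactly. Their poses are not given: they have to be found in the camera images.
- stand: Fixed plywood stand carrying the hinged aluminium chute, turned up to 0.2 rad. Origin on the bench (z = 0) below the chute; z up; y axis level along the chute from handle end to hinge end; x axis parallel to hinge and handle bar. Baseboard 120 x 460 x 18 mm, from y = -185 to +275 mm. A 70 mm wide rubber foot, top 66 mm above the bench, is under the chute at y = -165 to -125 mm.
- hinge (a point): Point on the hinge axis, mid-chute: 235 mm along the stand's y, 125 mm above the bench; axis parallel to the stand's x. The chute's flat running surface passes through the axis; channel 54 mm wide inside, lips 18 mm high. Rubber stops 40 mm high have inner faces 20 and 420 mm from the axis, so the roller's centre can be 55 to 385 mm from it. The chute ends at 435 mm.
- chute (a joint): Tilt of the chute, rad: 0 level, positive = handle end raised (roller runs towards the hinge), negative = handle end lowered. Limits -0.12 and +0.12. It starts resting at -0.12 and falls back there when let go. No spring; hinge damping 0.4 N m s/rad. Chute and handle together weigh 0.9 kg.
- handle (a point): Level round steel bar on the chute's end, diameter 12 mm, 68 mm free between side straps, 540 mm from the hinge axis, in the plane of the running surface (125 mm above the bench when level, 60 mm at the start). Origin at its centre, x along the bar, y along the chute to the hinge. 99 mm free towards the chute. Grasp from above, fingers closing along y; the bar can turn between upright pads.
- roller: Solid aluminium roller, diameter 70, length 50 mm, nominally 0.52 kg (mass varies 30, friction 20 percent), lying across the chute: at tilt q rad it accelerates by 6.5 q m/s2, less a rolling resistance of about 0.11 m/s2 (it starts to roll at about 0.017 rad and coasts far when level). Origin at its centre, 35 mm above the running surface; x along its axis. Starts at the handle-end stop.
- lamp_mark (a point): Centre of the ring lamp: a level white ring, outer diameter 98 mm, open in the middle, 290 mm above the bench over the chute, on a fixed thin post 100 mm to the stand's +x side. It is 100 to 160 or 250 to 310 mm from the hinge; the gauge has the other place. The roller is in place when its centre is straight below this point.
- gauge_mark (a point): Lower tip of the dial gauge's stem: a thin vertical pointed steel stem over the chute's middle line, tip 246 mm above the bench, on a level arm with a round dial and a fixed thin post 100 mm to the stand's +x side. It is 100 to 160 or 250 to 310 mm from the hinge. The roller is in place when its centre is straight below this point.
- bin: Open blue plastic bin, 150 x 110 x 70 mm, on the bench to the robot's left; bystander. Origin at the centre of its underside.
- dish: Round steel dish, diameter 100 mm, 28 mm high, on the bench to the robot's right; bystander. Origin at the centre of its underside.
Things that resemble listed ones, but are neither listed nor needed, are in the scene too. Of the things that look like the roller, the smallest one is meant.

How it is judged:
On the way, in this order (a step that is already met when the one before it is completed fails the run):
1. the roller stands still, centred under the ring lamp (within 15 mm, slower than 0.1 m/s), with the handle gripped, for 3 s (horizontal distance between roller and lamp_mark below 0.015 m and linear speed of roller below 0.1 m/s and contact force between the fingers and stand above 1 N and distance between the grasp point and handle below 0.035 m), for 3 s.
2. then the roller stands still below the gauge tip (within 15 mm, slower than 0.1 m/s), with the handle gripped, for 3 s (horizontal distance between roller and gauge_mark below 0.015 m and linear speed of roller below 0.1 m/s and contact force between the fingers and stand above 1 N and distance between the grasp point and handle below 0.035 m), for 3 s.
At the end, for the whole second after the job is handed in: The roller is within 20 mm (horizontally) of the gauge tip, slower than 0.05 m/s, in the chute; the gripper holds the handle; the chute is within 0.05 rad of level (horizontal distance between roller and gauge_mark below 0.02 m and linear speed of roller below 0.05 m/s and contact force between each of the fingers, roller and stand above 1 N and distance between the grasp point and handle below 0.035 m and value of joint chute between -0.05 and 0.05 rad); the arm keeps its last pose, push and grip.
It fails at once if the roller runs faster than 0.45 m/s (linear speed of roller above 0.45 m/s).
It fails at once if the robot touches the roller (contact force between any of the fingers, the arm and roller above 0.3 N).
It fails at once if the roller leaves the chute (height (world z) of roller below 0.06 m).
It fails at once if the bin or the dish is shoved by more than 30 mm (distance of any of bin, dish from where it was at the start of the episode above 0.03 m).
It also fails if it takes over 58 s, if anything falls off the work surface, if the arm or the gripper's body presses on something with over 40 N, if the wrist force passes 120 N, or if a joint passes its speed limit or range.

## Working session

There is one attempt and no reset: what is moved stays moved. The work goes in short steps, Python scripts to look and compute and a tool call to move; the robot and the scene stay as the last step left them, time stands still between calls to the robot, and variables do not carry over. Pictures are saved under pics/ and viewed, at most 10 in all, crops included, and the job is handed in when it is done.

Besides the shell and the picture viewer there is one more tool, called by a JSON object that holds its "op" and its "data", one argument or row to a line. servo_tool: Moves the arm, as the interface text tells. Its arguments: {"type":"object","properties":{"motion":{"type":"array"},"squeeze":{"type":"number"}},"required":["motion"]}

```bash
mkdir -p pics
cat > h.py <<'E'
import numpy as np,cv2
from bench import robot
def cap(n,f=None):
    c=robot.capture(n)
    if f: cv2.imwrite('pics/'+f,cv2.cvtColor(c['color'],cv2.COLOR_RGB2BGR))
    return c
def ray(c,u,v):
    P=np.array(c['pose']);d=P[:3,:3]@np.array([(u-c['cx'])/c['fx'],(v-c['cy'])/c['fy'],1]);return P[:3,3],d/np.linalg.norm(d)
def proj(c,p):
    P=np.array(c['pose']);q=P[:3,:3].T@(np.array(p)-P[:3,3]);return np.array([c['fx']*q[0]/q[2]+c['cx'],c['fy']*q[1]/q[2]+c['cy']])
def tri(c1,p1,c2,p2):
    o1,d1=ray(c1,*p1);o2,d2=ray(c2,*p2)
    s=np.linalg.lstsq(np.c_[d1,-d2],o2-o1,rcond=None)[0]
    a=o1+s[0]*d1;b=o2+s[1]*d2
    return (a+b)/2,np.linalg.norm(a-b)
def atz(c,p,z):
    o,d=ray(c,*p);return o+d*(z-o[2])/d[2]
E
python3 - <<'E'
from h import *
np.set_printoptions(precision=4,suppress=True)
s=robot.sense();print(s)
for n in('side','top'):
    c=cap(n,n+'0.png');print(n,c['fx'],c['cx'],c['cy'],c['pose'])
E
```

```text
{'time': 0.0, 'q': array([ 1.3822,  0.5018, -0.4268,  1.5515,  0.2208,  1.1383, -0.2103]), 'joint_velocities': array([-0.0015,  0.0004, -0.0016, -0.0001, -0.0001, -0.0002, -0.0004]), 'joint_torque': array([ -0.0005, -56.6581,  -5.816 , -27.911 ,  -0.0686,   0.0309,
         0.0002]), 'tool_pos': array([ 0.2835, -0.5843,  0.2912]), 'ee_rot': array([ 0.9746,  0.224 , -0.0002, -0.001 ]), 'wrist_force': array([ 0.2531,  0.3936, -0.1956]), 'torque': array([-0.0291, -0.0297,  0.0127]), 'gripper_force': 0.0, 'grip_width': 0.09179352744700485}
side 603.4010342368217 312.6899656104822 241.6849717633392 [[ 0.7501 -0.4347  0.4983 -0.372 ]
 [-0.6613 -0.5002  0.559  -0.9686]
 [ 0.0063 -0.7488 -0.6627  1.3108]
 [ 0.      0.      0.      1.    ]]
top 447.9615212839532 317.81469433240096 235.59806003466025 [[ 0.0183 -0.9953  0.0949  0.3441]
 [-0.9997 -0.0197 -0.0141 -0.0201]
 [ 0.0159 -0.0946 -0.9954  1.2619]
 [ 0.      0.      0.      1.    ]]
```

View pics/side0.png

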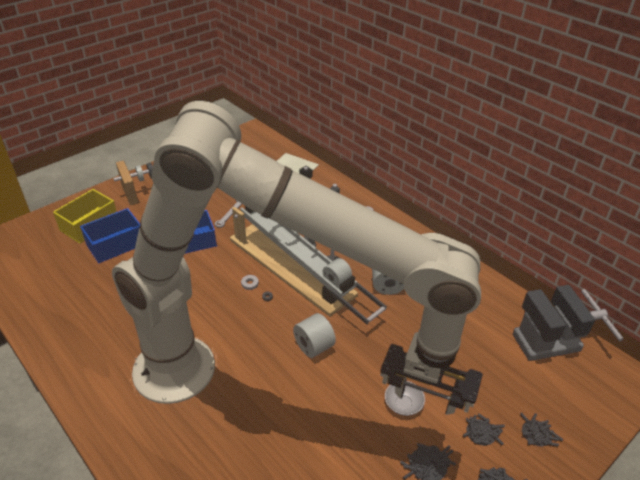

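View pics/top0.png

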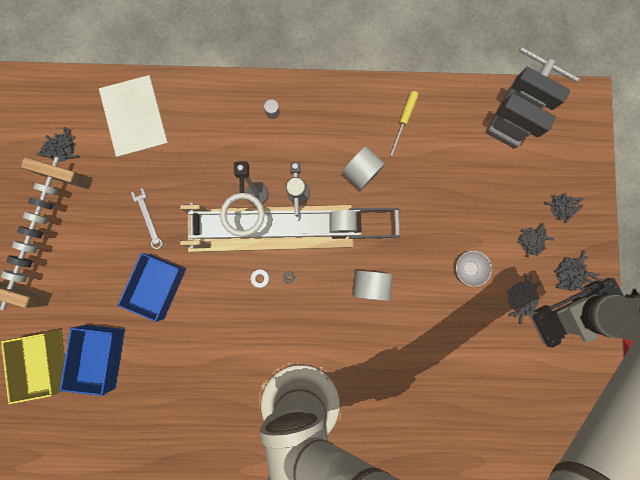

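The side view shows the chute partly hidden by the arm, with the handle bar near (376,314). In the top view the handle bar is at (397,222), the roller at (345,221), the ring at (242,214), the gauge at about (296,190–215) and the dish at (473,268). Next I'll enlarge both.

Run:
```python
from h import *
t=cv2.imread('pics/top0.png')[150:260,180:412];s=cv2.imread('pics/side0.png')[190:330,220:400]
cv2.imwrite('pics/tz.png',cv2.resize(t,None,fx=3.4,fy=3.4,interpolation=cv2.INTER_CUBIC))
cv2.imwrite('pics/sz.png',cv2.resize(s,None,fx=4,fy=4,interpolation=cv2.INTER_CUBIC))
```

```text
(no output)
```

View pics/tz.png

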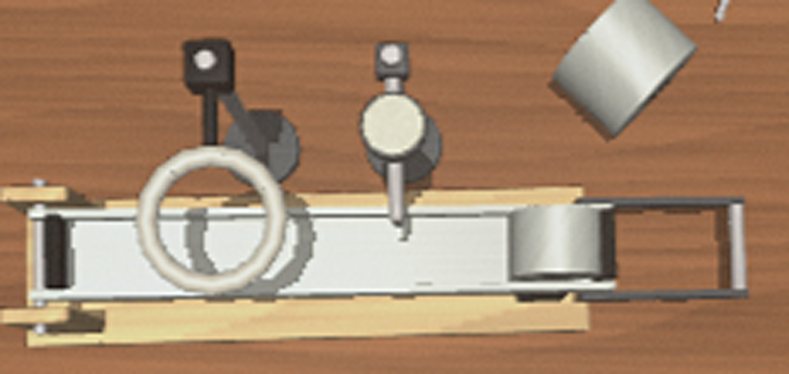

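View pics/sz.png

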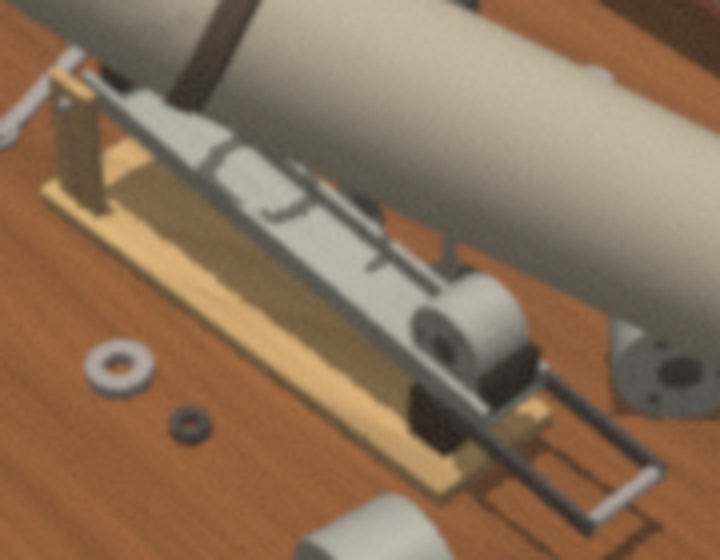

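Handle bar centre reads (397.4,222.9) in top and (375.8,314.0) in side. In top, the hinge midpoint is about (191.5,223.8), the ring centre (242.5,214.6) and the stem tip about (297.6,215.5).

Run:
```python
from h import *
np.set_printoptions(precision=4,suppress=True)
t=cap('top');s=cap('side')
H,e=tri(t,(397.4,222.9),s,(375.8,314.0));print('handle',H,e)
a=180,150
P=lambda x,y:(180+(x+.5)/3.4-.5,150+(y+.5)/3.4-.5)
hg=atz(t,P(39,251),.125);L=atz(t,P(212.5,219.5),.29)
print('hinge',hg,'lamp',L)
Hh=atz(t,P(739,248),.06);print(Hh,np.linalg.norm(Hh-hg))
y=(hg-H);y[2]=0;y/=np.linalg.norm(y);x=np.array([y[1],-y[0],0]);print('ydir',y,'ang',np.arctan2(-y[0],y[1]))
for n,p in [('lamp',L),('g222',atz(t,P(399,222),.246)),('g235',atz(t,P(403,236),.246)),('roll top',atz(t,P(555,240),.16))]:
    print(n,p,'dist',(hg-p)@y,'lat',(p-hg)@x)
for p in ((739,204),(740,292)): print(atz(t,P(*p),.06))
```

```text
handle [ 0.4989 -0.253   0.0607] 0.0033247811496633535
hinge [0.4772 0.2868 0.125 ] lamp [0.4805 0.1323 0.29  ]
[ 0.4984 -0.251   0.06  ] 0.5421708415363297
ydir [-0.0401  0.9992  0.    ] ang 0.04015284923257206
lamp [0.4805 0.1323 0.29  ] dist 0.15454612125059772 lat -0.002908417742470557
g222 [0.4875 0.014  0.246 ] dist 0.27297257669244046 lat -0.000609621167128631
g235 [0.4781 0.0111 0.246 ] dist 0.2754925671109869 lat -0.010152376491831535
roll top [ 0.4888 -0.0972  0.16  ] dist 0.3841076512915329 lat -0.003847718497094035
[ 0.5339 -0.251   0.06  ]
[ 0.4632 -0.2519  0.06  ]
```

{"op": "servo_tool", "data": {
  "motion": [0,0,0,0.131,1,0,0,0,0.131,1,0,0,0,0.131,1,0.254,-0.361,0,0,1,0.254,-0.361,0,0,1,0.254,-0.361,0,0,1,0.254,-0.361,0,0,1,0.254,-0.361,0,0,1,0.254,-0.361,0,0,1,0.254,-0.361,0,0,1,0.254,-0.361,0,0,1,0.254,-0.361,0,0,1]
}}

```text
time: 1.4
tool_pos: [0.4998, -0.2493, 0.2923]
ee_rot: [1.0, 0.02, 0.0, 0.0]
wrist_force: [-0.4, -0.3, 0.1]
grip_width: 0.0921
gripper_force: 0.0
```

{"op": "servo_tool", "data": {
  "motion": [0,0,0.31,0,1,0,0,0.31,0,1,0,0,0.31,0,1,0,0,0.31,0,1,0,0,0.31,0,1,0,0,0.3,0,1,0,0,0,0,1,0,0,0,0,0,0,0,0,0,0,0,0,0,0,0,0,0,0,0,0,0,0,0,0,0],
  "squeeze": 25
}}

```text
time: 2.6
tool_pos: [0.4995, -0.2513, 0.1082]
ee_rot: [1.0, 0.02, 0.001, 0.0]
wrist_force: [-0.0, -0.2, -0.3]
grip_width: 0.0565
gripper_force: 0.0
```

Run:
```python
from h import *
c=cap('side');t=cap('top')
np.savez('c',**{'a':1})
a=cv2.resize(c['color'][180:360,220:460],None,fx=2.2,fy=2.2);b=cv2.resize(t['color'][150:260,180:430],None,fx=2.112,fy=2.112)
cv2.imwrite('pics/g1.png',cv2.cvtColor(np.vstack([a,b]),cv2.COLOR_RGB2BGR))
```

```text
(no output)
```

View pics/g1.png

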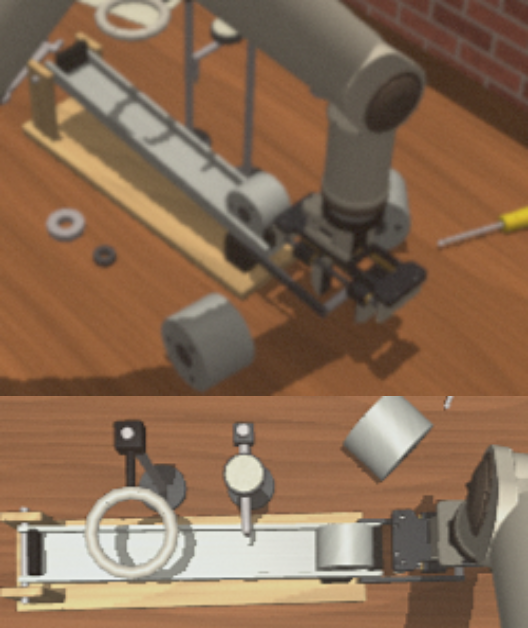

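Side: the open fingers straddle the bar at about (345,290) in the crop, with the ring centre near (133,15). Top: the chute is clear and the roller is at its stop. Closing the fingers further.

{"op": "servo_tool", "data": {
  "motion": [0,0,0,0,0,0,0,0,0,0,0,0,0,0,0,0,0,0,0,0,0,0,0,0,0,0,0,0,0,0,0,0,0,0,0,0,0,0,0,0],
  "squeeze": 30
}}

```text
time: 3.5
tool_pos: [0.4991, -0.2513, 0.1072]
ee_rot: [1.0, 0.02, 0.0, 0.0]
wrist_force: [0.7, -1.8, -2.4]
grip_width: 0.0112
gripper_force: 30.0
```

Run:
```python
from h import *
c=cap('side','s2.png')
print(robot.sense()['grip_width'])
for p in [(.4805,.1323,.29),(.4875,.014,.246),(.4781,.0111,.246)]: print(proj(c,p))
x=c['color'][160:300,230:370]
cv2.imwrite('pics/s2z.png',cv2.cvtColor(cv2.resize(x,None,fx=4.2,fy=4.2,interpolation=cv2.INTER_CUBIC),cv2.COLOR_RGB2BGR))
```

```text
0.011006658846583575
[279.32686701 186.53139297]
[308.48988284 217.36952546]
[306.62686396 219.27053721]
```

View pics/s2z.png

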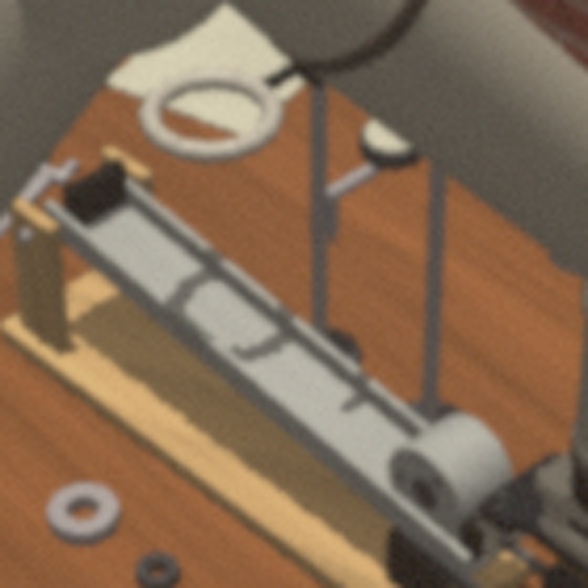

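Side: ring centre about (280.4,187.4) and stem tip about (308.3,217.1). Both agree with the top-view estimates, projected to (279.3,186.5) and (308.5,217.4). The bar is gripped at 11 mm opening and 30 N, so I'll raise the chute to level and build a roller tracker.

```bash
cat > tr.py <<'E'
from h import *
HG=np.array([.4772,.2868,.125]);Y=np.array([-.0401,.9992,0]);X=np.array([.9992,.0401,0])
def tilt(): return np.arcsin((robot.sense()['tool_pos'][2]-.047-.125)/.54)
def face(s,q,off=-.025):
    return HG-s*(np.cos(q)*Y+np.array([0,0,-np.sin(q)]))+X*off+.035*(np.array([0,0,np.cos(q)])+np.sin(q)*Y)
def depth(c,p): P=np.array(c['pose']);return (np.array(p)-P[:3,3])@P[:3,2]
def meas(c,q):
    g=cv2.cvtColor(c['color'],cv2.COLOR_RGB2GRAY);T=np.load('tm.npz');best=(-9,)
    for s0 in np.arange(.05,.40,.01):
        k=float(T['d'])/depth(c,face(s0,q));t=cv2.resize(T['t'],None,fx=k,fy=k);m=cv2.resize(T['m'],(t.shape[1],t.shape[0]))
        u=proj(c,face(s0,q));h=t.shape[0]/2;x0,y0=(u-h-5).astype(int);n=int(2*h)+11
        r=cv2.matchTemplate(g[y0:y0+n,x0:x0+n],t,cv2.TM_CCOEFF_NORMED,mask=m);r[~np.isfinite(r)]=-1
        _,v,_,(a,b)=cv2.minMaxLoc(r)
        if v>best[0]:
            # subpixel
            a2,b2=a,b
            if 0<a<r.shape[1]-1: l,cc,rr=r[b,a-1:a+2]; a2=a+.5*(l-rr)/(l-2*cc+rr+1e-9)
            if 0<b<r.shape[0]-1: l,cc,rr=r[b-1:b+2,a]; b2=b+.5*(l-rr)/(l-2*cc+rr+1e-9)
            best=(v,np.array([x0+a2+t.shape[1]/2-.5,y0+b2+t.shape[0]/2-.5]))
    S=np.arange(.04,.41,.0005);D=np.array([np.linalg.norm(proj(c,face(s,q))-best[1]) for s in S]);i=D.argmin()
    return S[i],best[0],D[i]
def report(n=2,gap=0):
    for i in range(n):
        t=robot.sense()['time'];q=tilt();c=robot.capture('side');s,v,d=meas(c,q)
        print('t%.2f q%.4f s%.4f score%.2f off%.1f dLamp%.1f dGauge%.1f mm'%(t,q,s,v,d,(s-.156)*1e3,(s-.273)*1e3))
    return c
E
python3 - <<'E'
from tr import *
c=robot.capture('side');q=tilt();p=face(.385,q);u=proj(c,p);print(q,u)
# crop face centre seen at (425,483)/4.2
print(230+425/4.2,160+483/4.2, 'axis pts', proj(c,face(.385,q,.025)))
g=cv2.cvtColor(c['color'],cv2.COLOR_RGB2GRAY);r=13
ctr=np.round([230+425/4.2,160+483/4.2]).astype(int)
t=g[ctr[1]-r:ctr[1]+r+1,ctr[0]-r:ctr[0]+r+1]
m=np.zeros_like(t);cv2.ellipse(m,(r,r),(10,13),0,0,360,255,-1)
np.savez('tm.npz',t=t,m=m,d=depth(c,p))
report(2)
E
```

```text
-0.12034655706385376 [329.8270242  276.22657194]
331.1904761904762 275.0 axis pts [342.22656238 267.74892141]
t3.60 q-0.1203 s0.3855 score1.00 off1.7 dLamp229.5 dGauge112.5 mm
t3.65 q-0.1203 s0.3855 score1.00 off1.7 dLamp229.5 dGauge112.5 mm
```

{"op": "servo_tool", "data": {
  "motion": [0,0.009,-0.09,0,0,0,0.009,-0.09,0,0,0,0.008,-0.09,0,0,0,0.006,-0.09,0,0,0,0.004,-0.09,0,0,0,0.002,-0.09,0,0,0,0.001,-0.09,0,0,0,0,0,0,0],
  "squeeze": 40
}}

```text
time: 4.5
tool_pos: [0.4993, -0.2552, 0.1714]
ee_rot: [1.0, 0.02, 0.0, 0.001]
wrist_force: [2.5, -3.7, -7.7]
grip_width: 0.0109
gripper_force: 40.0
```

Run:
```python
from tr import *
report(2);print(robot.sense()['tool_pos'],robot.sense()['wrist_force'])
```

```text
t4.50 q-0.0011 s0.3860 score0.97 off1.6 dLamp230.0 dGauge113.0 mm
t4.55 q-0.0023 s0.3860 score0.97 off1.6 dLamp230.0 dGauge113.0 mm
[ 0.49927977 -0.25518022  0.1703817 ] [ 2.96276807 -5.08300976 -6.61237792]
```

{"op": "servo_tool", "data": {
  "motion": [0,0,-0.078,0,0,0,0,-0.078,0,0,0,0,-0.078,0,0,0,0,0,0,0,0,0,0,0,0,0,0,0,0,0,0,0,0,0,0,0,0,0,0,0,0,0,0,0,0,0,0,0,0,0,0,0,0.11,0,0,0,0,0.11,0,0]
}}

```text
time: 5.8
tool_pos: [0.4993, -0.2552, 0.1708]
ee_rot: [1.0, 0.02, 0.0, 0.0]
wrist_force: [2.7, -4.8, -5.8]
grip_width: 0.0109
gripper_force: 40.0
```

```bash
python3 -c "
from tr import *
report(3)"
```

```text
t5.80 q-0.0022 s0.3015 score0.96 off1.3 dLamp145.5 dGauge28.5 mm
t5.85 q-0.0053 s0.2975 score0.96 off1.4 dLamp141.5 dGauge24.5 mm
t5.90 q-0.0042 s0.2925 score0.95 off1.2 dLamp136.5 dGauge19.5 mm
```

{"op": "servo_tool", "data": {
  "motion": [0,0,-0.12,0,0,0,0,-0.12,0,0,0,0,0,0,0,0,0,0,0,0,0,0,0.11,0,0,0,0,0.11,0,0]
}}

```text
time: 6.55
tool_pos: [0.4993, -0.2552, 0.1724]
ee_rot: [1.0, 0.02, 0.0, 0.0]
wrist_force: [1.6, -5.9, -5.8]
grip_width: 0.011
gripper_force: 40.0
```

```bash
python3 -c "
from tr import *
report(3)"
```

```text
t6.55 q0.0007 s0.2115 score0.91 off1.1 dLamp55.5 dGauge-61.5 mm
t6.60 q-0.0024 s0.2040 score0.87 off1.2 dLamp48.0 dGauge-69.0 mm
t6.65 q-0.0013 s0.1940 score0.86 off1.2 dLamp38.0 dGauge-79.0 mm
```

{"op": "servo_tool", "data": {
  "motion": [0,0,0.3,0,0,0,0,0,0,0,0,0,0,0,0,0,0,-0.28,0,0]
}}

```text
time: 7.1
tool_pos: [0.4992, -0.2552, 0.1683]
ee_rot: [1.0, 0.02, -0.001, -0.001]
wrist_force: [3.8, -7.2, -5.1]
grip_width: 0.0103
gripper_force: 40.1
```

```bash
python3 -c "
from tr import *
report(3)"
```

```text
t7.10 q-0.0068 s0.1665 score0.86 off1.3 dLamp10.5 dGauge-106.5 mm
t7.15 q0.0028 s0.1665 score0.86 off1.2 dLamp10.5 dGauge-106.5 mm
t7.20 q0.0008 s0.1665 score0.85 off1.2 dLamp10.5 dGauge-106.5 mm
```

{"op": "servo_tool", "data": {
  "motion": [0,0,-0.22,0,0,0,0,0,0,0,0,0,0.22,0,0,0,0,0,0,0,0,0,0,0,0]
}}

```text
time: 7.75
tool_pos: [0.4992, -0.2552, 0.1696]
ee_rot: [1.0, 0.02, 0.0, -0.0]
wrist_force: [1.8, -5.0, -4.5]
grip_width: 0.0107
gripper_force: 40.1
```

Run:
```python
from tr import *
c=report(2)
t=robot.capture('top');a=t['color'][150:260,180:412];b=c['color'][160:300,230:370]
cv2.imwrite('pics/l1t.png',cv2.cvtColor(np.vstack([cv2.resize(a,(696,330),interpolation=2),np.pad(cv2.resize(b[:90],(420,270),interpolation=2),((0,0),(0,276),(0,0)))]),cv2.COLOR_RGB2BGR))
```

```text
t7.75 q-0.0044 s0.1570 score0.88 off1.3 dLamp1.0 dGauge-116.0 mm
t7.80 q-0.0042 s0.1570 score0.88 off1.3 dLamp1.0 dGauge-116.0 mm
```

View pics/l1t.png

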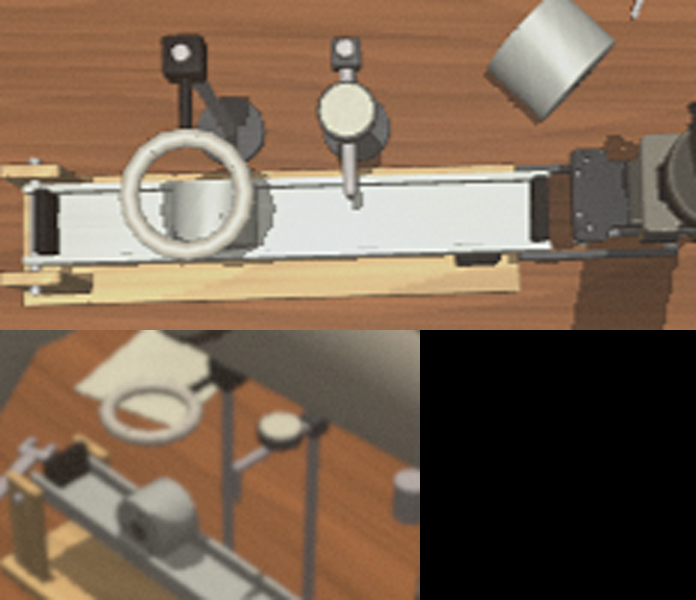

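Top: the roller lies below the ring, left edge about crop column 165 and right edge hidden around 235; ring centre about column 186 of the crop. The side view agrees. I'll check the expected silhouette in the top view.

Run:
```python
from tr import *
t=robot.capture('top')
g=cv2.cvtColor(t['color'],cv2.COLOR_RGB2GRAY).astype(int)
print(g[220,225:275]);print(g[223,225:275])
for s in(.147,.157,.167):
    C=face(s,-.004,0.0);u=[proj(t,C+.035*(np.cos(a)*Y+np.sin(a)*np.array([0,0,1]))) for a in np.linspace(0,6.28,90)]
    u=np.array(u);print(s,u[:,0].min(),u[:,0].max(),u[:,1].mean())
```

```text
[190 153 181 222 227 224 226 231 175 129 136 138 123 132 151 161 170 173
 180 189 196 198 207 216 221 224 223 220 215 206 194 171 166 189 218 224
 207 177 123  93  98 127 139 136 134 133 125 212 227 226]
[221 201 178 146 210 228 226 225 230 172 129 134 127 133 150 162 169 177
 187 189 192 196 209 218 224 226 223 218 213 183 168 188 212 226 218 196
 174 126  99  94  98 126 138 136 135 129 216 229 226 225]
0.147 232.7779724186276 261.42820598549895 220.57416932241878
0.157 236.85438182163685 265.46320425286007 220.49696792000213
0.167 240.92917551716158 269.4966172618392 220.4197969922128
```

The top silhouette (columns 237–266) matches s = 0.157, so the roller is centred under the lamp. Holding.

{"op": "servo_tool", "data": {
  "motion": [0,0,0,0,0,0,0,0,0,0,0,0,0,0,0,0,0,0,0,0,0,0,0,0,0,0,0,0,0,0,0,0,0,0,0,0,0,0,0,0,0,0,0,0,0,0,0,0,0,0,0,0,0,0,0,0,0,0,0,0]
}}

```text
time: 9.15
tool_pos: [0.4992, -0.2552, 0.17]
ee_rot: [1.0, 0.02, 0.0, 0.0]
wrist_force: [2.4, -5.1, -6.3]
grip_width: 0.0109
gripper_force: 40.1
```

{"op": "servo_tool", "data": {
  "motion": [0,0,0,0,0,0,0,0,0,0,0,0,0,0,0,0,0,0,0,0,0,0,0,0,0,0,0,0,0,0,0,0,0,0,0,0,0,0,0,0,0,0,0,0,0,0,0,0,0,0,0,0,0,0,0,0,0,0,0,0]
}}

```text
time: 10.35
tool_pos: [0.4992, -0.2552, 0.17]
ee_rot: [1.0, 0.02, 0.0, 0.0]
wrist_force: [2.1, -5.4, -4.6]
grip_width: 0.011
gripper_force: 40.1
```

{"op": "servo_tool", "data": {
  "motion": [0,0,0,0,0,0,0,0,0,0,0,0,0,0,0,0,0,0,0,0,0,0,0,0,0,0,0,0,0,0,0,0,0,0,0,0,0,0,0,0,0,0,0,0,0,0,0,0,0,0,0,0,0,0,0,0,0,0,0,0]
}}

```text
time: 11.55
tool_pos: [0.4992, -0.2552, 0.17]
ee_rot: [1.0, 0.02, 0.0, 0.0]
wrist_force: [2.6, -5.1, -6.0]
grip_width: 0.0108
gripper_force: 40.1
```

```bash
python3 -c "
from tr import *
report(2)"
```

```text
t11.55 q-0.0037 s0.1580 score0.88 off1.1 dLamp2.0 dGauge-115.0 mm
t11.60 q-0.0037 s0.1580 score0.88 off1.1 dLamp2.0 dGauge-115.0 mm
```

{"op": "servo_tool", "data": {
  "motion": [0,0,0.1,0,0,0,0,0.1,0,0,0,0,0,0,0,0,0,0,0,0,0,0,0,0,0,0,0,0,0,0,0,0,-0.11,0,0,0,0,-0.1,0,0]
}}

```text
time: 12.45
tool_pos: [0.4992, -0.2552, 0.1713]
ee_rot: [1.0, 0.02, -0.0, -0.0]
wrist_force: [1.1, -5.1, -6.2]
grip_width: 0.0108
gripper_force: 40.1
```

```bash
python3 -c "
from tr import *
report(3)"
```

```text
t12.45 q-0.0014 s0.2070 score0.90 off0.9 dLamp51.0 dGauge-66.0 mm
t12.50 q0.0013 s0.2120 score0.93 off1.1 dLamp56.0 dGauge-61.0 mm
t12.55 q0.0001 s0.2145 score0.94 off1.0 dLamp58.5 dGauge-58.5 mm
```

{"op": "servo_tool", "data": {
  "motion": [0,0,0,0,0,0,0,0,0,0,0,0,0,0,0,0,0,0,0,0,0,0,0,0,0,0,0,0,0,0,0,0,0,0,0,0,0,0,0,0]
}}

```text
time: 13.4
tool_pos: [0.4992, -0.2552, 0.1711]
ee_rot: [1.0, 0.02, -0.0, 0.0]
wrist_force: [2.0, -6.1, -6.2]
grip_width: 0.0107
gripper_force: 40.1
```

```bash
python3 -c "
from tr import *
report(2)"
```

```text
t13.40 q-0.0017 s0.2655 score0.94 off1.4 dLamp109.5 dGauge-7.5 mm
t13.45 q-0.0017 s0.2695 score0.94 off1.5 dLamp113.5 dGauge-3.5 mm
```

{"op": "servo_tool", "data": {
  "motion": [0,0,-0.15,0,0,0,0,0.14,0,0,0,0,0,0,0]
}}

```text
time: 13.8
tool_pos: [0.4992, -0.2552, 0.1713]
ee_rot: [1.0, 0.02, 0.0, -0.0]
wrist_force: [2.0, -6.2, -6.4]
grip_width: 0.0109
gripper_force: 40.1
```

```bash
python3 -c "
from tr import *
report(3)"
```

```text
t13.80 q-0.0014 s0.2720 score0.94 off1.2 dLamp116.0 dGauge-1.0 mm
t13.85 q-0.0009 s0.2720 score0.94 off1.2 dLamp116.0 dGauge-1.0 mm
t13.90 q-0.0005 s0.2720 score0.94 off1.2 dLamp116.0 dGauge-1.0 mm
```

{"op": "servo_tool", "data": {
  "motion": [0,0,0,0,0,0,0,0,0,0,0,0,0,0,0,0,0,0,0,0,0,0,0,0,0,0,0,0,0,0,0,0,0,0,0,0,0,0,0,0,0,0,0,0,0,0,0,0,0,0,0,0,0,0,0,0,0,0,0,0]
}}

```text
time: 15.15
tool_pos: [0.4992, -0.2552, 0.1719]
ee_rot: [1.0, 0.02, 0.0, 0.0]
wrist_force: [2.1, -6.2, -5.7]
grip_width: 0.0107
gripper_force: 40.1
```

{"op": "servo_tool", "data": {
  "motion": [0,0,0,0,0,0,0,0,0,0,0,0,0,0,0,0,0,0,0,0,0,0,0,0,0,0,0,0,0,0,0,0,0,0,0,0,0,0,0,0,0,0,0,0,0,0,0,0,0,0,0,0,0,0,0,0,0,0,0,0]
}}

```text
time: 16.35
tool_pos: [0.4992, -0.2552, 0.1719]
ee_rot: [1.0, 0.02, -0.0, 0.0]
wrist_force: [1.9, -6.1, -6.9]
grip_width: 0.0111
gripper_force: 40.1
```

{"op": "servo_tool", "data": {
  "motion": [0,0,0,0,0,0,0,0,0,0,0,0,0,0,0,0,0,0,0,0,0,0,0,0,0,0,0,0,0,0,0,0,0,0,0,0,0,0,0,0,0,0,0,0,0,0,0,0,0,0,0,0,0,0,0,0,0,0,0,0]
}}

```text
time: 17.55
tool_pos: [0.4992, -0.2552, 0.1719]
ee_rot: [1.0, 0.02, -0.0, 0.0]
wrist_force: [1.9, -6.1, -6.9]
grip_width: 0.0106
gripper_force: 40.1
```

Run:
```python
from tr import *
c=report(2)
t=robot.capture('top');a=t['color'][150:260,180:412];b=c['color'][160:300,230:370]
cv2.imwrite('pics/l2t.png',cv2.cvtColor(np.vstack([cv2.resize(a,(696,330),interpolation=2),np.pad(cv2.resize(b[:90],(420,270),interpolation=2),((0,0),(0,276),(0,0)))]),cv2.COLOR_RGB2BGR))
for y in(.246,):
    p=proj(t,(.4875,.014,.246));print(p)
g=cv2.cvtColor(t['color'],cv2.COLOR_RGB2GRAY);print(g[225,275:325])
C=face(.272,0,0.0);u=np.array([proj(t,C+.035*(np.cos(a)*Y+np.sin(a)*np.array([0,0,1]))) for a in np.linspace(0,6.28,90)]);print(u[:,0].min(),u[:,0].max())
```

```text
t17.55 q-0.0002 s0.2720 score0.94 off1.2 dLamp116.0 dGauge-1.0 mm
t17.60 q-0.0002 s0.2720 score0.94 off1.2 dLamp116.0 dGauge-1.0 mm
[297.00576586 214.95480964]
[228 227 226 226 226 226 228 229 216 149 133 153 164 168 171 174 183 191
 199 205 214 219 222 226 220 212 199 184 182 179 175 171 161 155 146 131
 104 211 230 227 226 226 226 226 225 226 226 225 225 226]
283.48893916097984 311.769333533695
```

View pics/l2t.png

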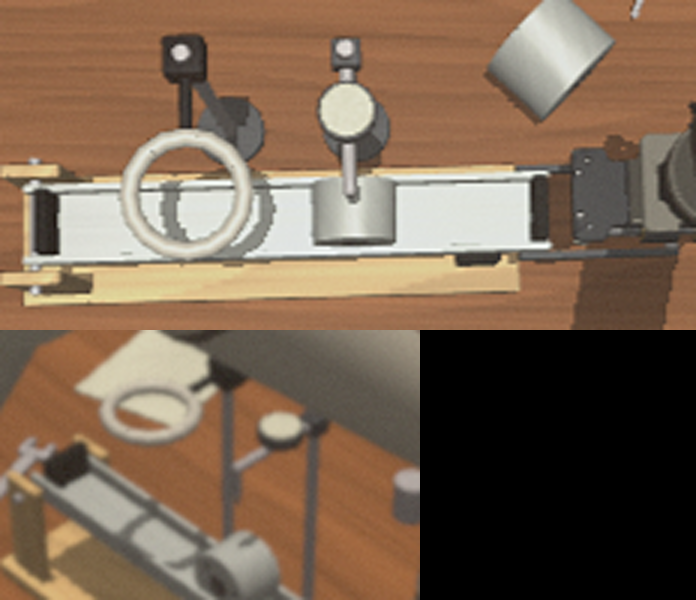

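The roller stands directly below the stem tip. In the top crop the tip is at column 352 and the roller spans 313–396. It has been still for over 3.6 s with the handle gripped, so I'm handing in.

```bash
python3 -c "
from bench import robot
print(robot.finish_job())"
```

```text
the job is handed in; nothing more can be done
None
```

The job is handed in: the roller stood still about 2 mm from the lamp centre, then about 1 mm from the gauge tip, for over 3 s each by my camera measurements, with the handle still gripped and the chute level at 17.6 s; the judge's verdict was not shown.

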